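# Push a lock plate along the rail into the setting jig's corner

## Task

On the metal jig, use only the fingertips or the outside of the fingers to push the brass lock plate until its long side lies flat against the dark rail, still well short of the red stop. Then, keeping it against the rail, slide it along into the red corner pocket until it sits flush against both the rail and the stop, and take the hand away. Nothing is picked up or tipped, the plate stays flat on the jig, and the jar, the thread spool and the black spare plate stay where they are.

Things in the scene. Friction and masses are not known exactly. Their poses are not given: they have to be found in the camera images.
- lock_plate: The loose brass bag-lock plate to move: a block 36 (its x) by 52 (its y, the long way) by 12 mm high, 80 to 155 g, with a dark slot and four dark dots on top, lying flat on the jig. Origin: centre of its underside; z up. It starts 30 to 65 mm off the rail, long side within 0.5 rad of the rail's direction.
- jig: Aluminium jig plate fixed to the bench, 170 (its x) by 340 (its y) by 12 mm high; the brass plate slides on its flat top. Origin: centre of its underside, z up. A dark steel rail, 16 mm thick and 8 mm above that top (brass plate stands 4 mm proud of it), runs the full length of the far (+x) edge, inner face at x = +60 mm. x points to the rail, y along it to the stop's end.
- stop: Red stop fixed on the jig against the rail, anywhere along its +y part; axes as the jig's. Origin: inner corner of rail face and stop face, on the jig's top. Wall 8 mm high at y = 0 to 20 mm, x = -62 to 0. An 8 mm high lip, x = -53 to -39, runs from it back to y = -20 (rounded end): a corner pocket 39 mm wide, 20 mm deep; the brass plate at home sticks out 32 mm.
- pocket (a point): Where the centre of the brass plate's underside belongs at home (middle of a yellow patch on the jig's top): 18 mm from the rail's face, 26 mm from the stop's face. x points to the rail, y along it to the stop wall. At home the plate's long side (its y) lies along the rail, either way round.
- rivet_jar: Bystander: amber glass jar with a steel cap, 56 mm across, 55 mm high, standing loose on the bench beside the jig. Origin: centre of its underside.
- spool: Bystander: dark red thread spool, 44 mm across, 50 mm high, standing loose on the bench beside the jig. Origin: centre of its underside.
- spare_plate: Bystander: black plate of the same size as the brass one, lying loose on the bench beside the stop's end of the jig. Origin: centre of its underside.

How it is judged:
By the outcome, as a careful person would: the job done as asked, in the order asked, and still so for the second after the job is handed in, with the robot touching nothing.
It also fails if it takes over 58 s, if anything falls off the work surface, if the arm or the gripper's body presses on something with over 40 N, if the wrist force passes 120 N, or if a joint passes its speed limit or range.

## Robot

A 7-joint arm with a two-finger parallel gripper is mounted at the origin on the work surface. World frame = base frame: x ahead of the robot, y to its left, z up, the work surface at z = 0. Lengths are in m, angles in rad, forces in N, time in s.
With the tool pointing down it reaches from about 0.425 to 0.875 m from the base axis. Payload 4.7 kg.
Tool frame: the origin (TCP) lies on the centre line of the jaws, within the pads' length; the fingertips stand 14 mm ahead of it and the grasp point (between the pads) lies 5 mm behind it; z points along the fingers, y is the direction in which the jaws open and shut (so a half turn about z gives the same grasp; the last joint's range is limited). The gripper opens to 87 mm and grips with 3 to 60 N. Pads are 19 mm wide; open, the fingers measure 117 mm over their backs; the gripper's body (75 mm by 190 mm) begins 51 mm behind the grasp point.
Start: joints at [1.232, 0.321, -0.07, 1.45, 0.023, 1.371, -0.057], TCP at [0.225, -0.61, 0.237] pointing down, gripper open.
Joint ranges: [-2.86, 2.86], [-0.3, 2.09], [-1.38, 1.24], [0.06, 2.45], [-1.56, 4.7], [0.09, 2.05], [-2.69, 2.69]. Speed limits (rad/s): [2.57, 2.57, 3.14, 3.14, 3.14, 3.14, 3.14].

## Interface

Orientations are given as a rotation vector (axis times angle).
In Python, from bench import ctrl, optics, models gives the robot as it stands. The module is installed in compiled form; this text tells all that it offers.
- The arm moves only by the tool arm_command, never from a script. Its argument "motion" is a list of rows, each a list of 3 entries, a list of its own where there are three numbers: the shift along the tool's x, y, z in mm, then the turn, a rotation vector about the tool's x, y, z in degrees, then the closure, from 0 (fully open) to 1 (shut). In form: [[[x, y, z], [ax, ay, az], claw], ...]. A call has 1 to 8 rows; each row shifts and turns the commanded pose from where the row before left it, along the tool's axes as they then stand; what a row does not reach is not made up. A row lasts 1/12 s, in which the tool goes at most 41.7 mm and 7.16 degrees, less where a joint would pass 70% of its speed; a pose out of reach is approached as far as the arm can. A call with a gripper value outside its range is refused whole. The fingers move at their own pace and stop on an object; "force" is the grip in N (left out, the last holds). Time passes only in rows, so rows that do not move let the fingers close. It gives the time, the measured TCP pose, the force and the opening at its end, in the units of the state.
- ctrl.get_state(): the state, without advancing time (a new reading comes with each control period).
- optics.get_image(name): name is "scene" or "top" or "wrist"; returns (picture, depth): 384x512x3 uint8, blue, green, red; 384x512 float32, m along the optical axis (not along the pixel's ray), 0 where there is no reading.
- optics.camera_model(name): a dict with "fovy" (degrees; the focal length in pixels is half the picture's height over the tangent of half this angle, whatever the lens; pixels are square), "cx", "cy" (the principal point, pixels), "distortion" ([k1, k2, p1, p2, k3] as OpenCV has them; the pictures are not rectified), "rvec" (rotation vector, rad) and "tvec" (3), from world to camera coordinates, as OpenCV has them; the wrist camera has in their place "mount" (4x4, takes a point from camera to tool coordinates, whose origin is the TCP and whose axes are the flange's). Camera axes: x right, y down, z forward; pixel columns grow to the right and rows downward; lengths in m; the calibration is good to about 2 mm. A picture is of the moment at which its call begins: read the wrist's pose just before it. camera_model takes no time and is no camera call.
- ctrl.close_job(): hands the job in, once; it reports no verdict.
Trained networks look in the newest picture that a camera, given by its name, has taken for a name from the list of things; names that differ only in an ending like _2 or _b are one class to them, and where a whole thing is asked for, a point or a joint stands for the part that bears it (a point fixed in the world has none). Each returns a list of dicts, best first, with "conf" (0 to 1); they miss things now and then, are a little off and sometimes report something else, mostly with a low value. They report only what shows in the picture. A call takes as long as a camera call.
- models.search_frame(camera, target): "location" ([x, y, z] in m, in the coordinates of the camera as it stood for that picture, good to about 4 mm: the middle of the surface that is visible of it).
- models.silhouettes(camera, target): "pixels" (384x512 bool, what is visible of it).
The state is a dict: "time": time; "joint_positions": joint angles; "qd": joint speeds; "joint_torque": joint torques, N m; "position": TCP position; "tool_rot": TCP orientation; "ft_force": force on the tool from outside, world axes, zero at the start; "torque": the same for the moment, N m; "grip_width": opening from 0.0 (shut) to 1.0 (fully open).
Only numpy, scipy, OpenCV 4.12 (cv2) and the standard library are available. Lean on these libraries where they do the work, as an engineer would, in place of code of your own. Each camera call takes 0.05 s, during which the arm holds its last target.

## Working session

There is one attempt and no reset: what is moved stays moved. The work goes in short steps, Python scripts to look and compute and a tool call to move; the robot and the scene stay as the last step left them, time stands still between calls to the robot, and variables do not carry over. Pictures are saved under pics/ and viewed, and the job is handed in when it is done.

Besides the shell and the picture viewer there is one more tool, called after "Call:" as name(argument=value, ...), one argument or row to a line, values as JSON. arm_command: Moves the arm, as the interface text tells. Its arguments: {"type":"object","properties":{"motion":{"type":"array","items":{"type":"array"}},"force":{"type":"number"}},"required":["motion"]}

```bash
mkdir -p pics
cat > h.py <<'E'
import numpy as np, cv2
from bench import ctrl, optics, models
def K(m):
    f=192/np.tan(np.radians(m['fovy'])/2)
    return np.array([[f,0,m['cx']],[0,f,m['cy']],[0,0,1.]])
def pose(name,st=None):
    m=optics.camera_model(name)
    if 'mount' in m:
        st=st or ctrl.get_state()
        T=np.eye(4);T[:3,:3]=cv2.Rodrigues(np.array(st['tool_rot'],float))[0];T[:3,3]=st['position']
        W=T@np.array(m['mount'])
        return m,W
    R=cv2.Rodrigues(np.array(m['rvec'],float))[0];W=np.eye(4);W[:3,:3]=R.T;W[:3,3]=-R.T@np.array(m['tvec']).ravel()
    return m,W
def rays(m,W,px):
    u=cv2.undistortPoints(np.array(px,float).reshape(-1,1,2),K(m),np.array(m['distortion'],float)).reshape(-1,2)
    return np.c_[u,np.ones(len(u))]@W[:3,:3].T
def onplane(m,W,px,z):
    d=rays(m,W,px);o=W[:3,3];return o+d*((z-o[2])/d[:,2])[:,None]
def proj(m,W,P):
    V=np.linalg.inv(W);r=cv2.Rodrigues(V[:3,:3])[0]
    return cv2.projectPoints(np.array(P,float).reshape(-1,1,3),r,V[:3,3],K(m),np.array(m['distortion'],float))[0].reshape(-1,2)
E
python3 - <<'E'
from h import *
st=ctrl.get_state();print(st)
for n in ('top','scene','wrist'):
    im,d=optics.get_image(n);cv2.imwrite(f'pics/{n}0.png',im);np.save(f'{n}0.npy',d)
    m,W=pose(n,st);print(n,m['fovy'],W.round(3).tolist())
E
```

```text
{'time': 0.0, 'joint_positions': array([ 1.23206228,  0.32183442, -0.07009773,  1.45162485,  0.022597  ,
        1.37079839, -0.05693081]), 'qd': array([ 1.01123851e-03, -4.81453939e-04, -1.32405607e-03,  6.13614302e-05,
        1.35475991e-03,  1.27302560e-03, -7.75743069e-04]), 'joint_torque': array([-3.32122490e-04, -4.91289639e+01, -4.03972529e-01, -3.12523091e+01,
       -6.38511172e-02,  4.38740419e-02,  2.04685966e-04]), 'position': array([ 0.22440162, -0.60949677,  0.23547935]), 'tool_rot': array([-3.09102602e+00, -5.51054705e-01,  6.54046286e-04]), 'ft_force': array([-0.35364613, -0.61267209,  0.03235281]), 'torque': array([ 0.01061582,  0.02688093, -0.02210158]), 'grip_width': 0.9999812943053887}
top 55.75615842332509 [[-0.012, -0.998, 0.062, 0.566], [-1.0, 0.012, -0.0, 0.003], [-0.001, -0.062, -0.998, 0.908], [0.0, 0.0, 0.0, 1.0]]
scene 44.49133861909269 [[0.148, 0.774, -0.616, 1.218], [0.989, -0.109, 0.101, -0.108], [0.011, -0.624, -0.781, 0.802], [0.0, 0.0, 0.0, 1.0]]
wrist 62.818221889908706 [[0.346, -0.904, -0.252, 0.292], [-0.938, -0.333, -0.093, -0.585], [0.0, 0.268, -0.963, 0.384], [0.0, 0.0, 0.0, 1.0]]
```

View pics/top0.png

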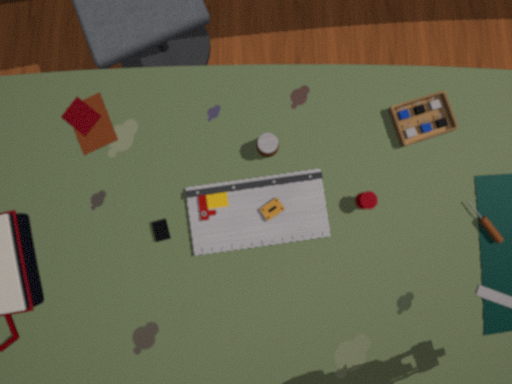

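View pics/scene0.png

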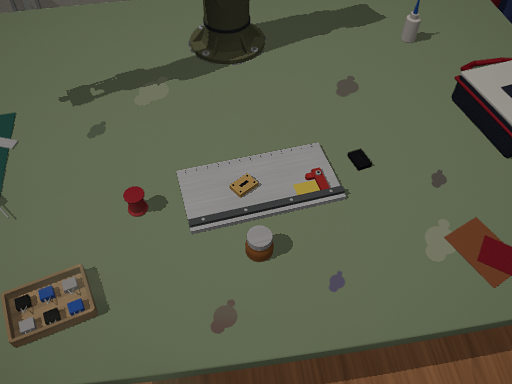

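The top view shows the jig around (258,212), with the rail on its upper edge. The stop is at about (207,207), the yellow patch at (217,201) and the brass plate at (272,209). The jar (268,145), spool (367,200) and spare plate (161,230) all stand clear of the jig.

Run:
```python
import cv2
im=cv2.imread('pics/top0.png')[160:265,150:385]
cv2.imwrite('pics/topz.png',cv2.resize(im,None,fx=3.4,fy=3.4,interpolation=cv2.INTER_CUBIC))
im=cv2.imread('pics/scene0.png')[130:265,120:380]
cv2.imwrite('pics/scenez.png',cv2.resize(im,None,fx=3,fy=3,interpolation=cv2.INTER_CUBIC))
```

```text
(no output)
```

View pics/topz.png

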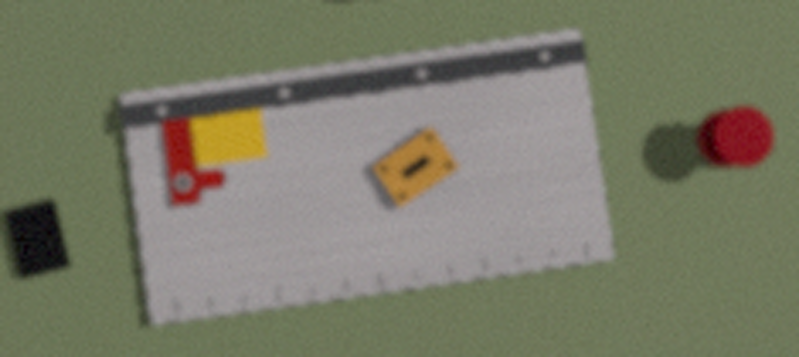

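View pics/scenez.png

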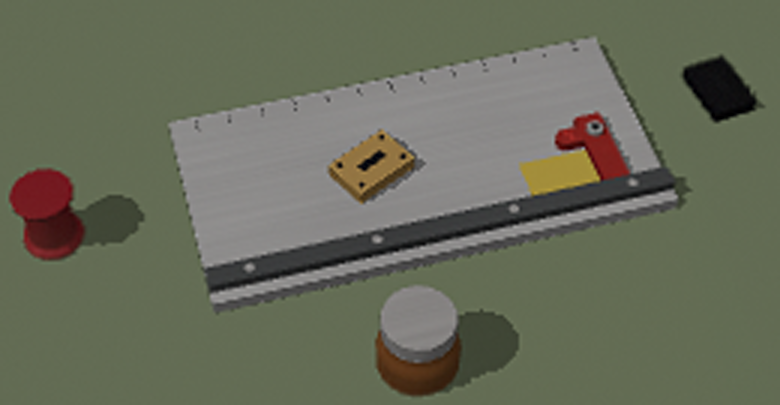

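View pics/wrist0.png

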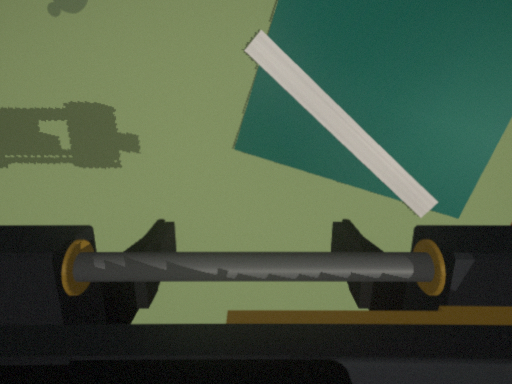

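Run:
```python
from h import *
m,W=pose('top')
z=lambda L:[(150+(a+.5)/3.4-.5,160+(b+.5)/3.4-.5) for a,b in L]
print('jigcorners',onplane(m,W,z([(122,95),(580,32),(612,258),(152,322)]),.012).round(4).tolist())
print('railtop inner edge',onplane(m,W,z([(128,126),(584,62)]),.020).round(4).tolist())
print('plate',onplane(m,W,z([(432,126),(460,163),(398,208),(370,170)]),.024).round(4).tolist())
print('yellow',onplane(m,W,z([(191,117),(264,109),(269,157),(198,166)]),.012).round(4).tolist())
print('red',onplane(m,W,z([(165,122),(190,120),(198,203),(170,206)]),.020).round(4).tolist())
print('jar, spool,spare',onplane(m,W,[(268,144)],.055).round(3),onplane(m,W,[(368,200)],.05).round(3),onplane(m,W,[(161,230)],.012).round(3))
```

```text
jigcorners [[0.6279, 0.1848, 0.012], [0.6701, -0.1508, 0.012], [0.505, -0.1707, 0.012], [0.4628, 0.1635, 0.012]]
railtop inner edge [[0.6048, 0.1788, 0.02], [0.6473, -0.1519, 0.02]]
plate [[0.6021, -0.0407, 0.024], [0.5754, -0.0603, 0.024], [0.5438, -0.0155, 0.024], [0.5711, 0.0042, 0.024]]
yellow [[0.6112, 0.1341, 0.012], [0.6164, 0.0808, 0.012], [0.5815, 0.0774, 0.012], [0.5755, 0.1292, 0.012]]
red [[0.6074, 0.1518, 0.02], [0.6087, 0.1337, 0.02], [0.5488, 0.1282, 0.02], [0.5469, 0.1484, 0.02]]
jar, spool,spare [[ 0.726 -0.02   0.055]] [[ 0.59  -0.258  0.05 ]] [[0.523 0.247 0.012]]
```

Call:
arm_command(
  motion=[
    [[0, 0, 0], [0, 0, 6.5], 0],
    [[0, 0, 0], [0, 0, 6.5], 0],
    [[30, -25, 0], [0, 0, 0], 0],
    [[30, -25, 0], [0, 0, 0], 0],
    [[30, -25, 0], [0, 0, 0], 0],
    [[30, -25, 0], [0, 0, 0], 0],
    [[30, -25, 0], [0, 0, 0], 0],
    [[30, -25, 0], [0, 0, 0], 0],
  ],
)

```text
time: 0.82
position: [0.3852, -0.4369, 0.2364]
tool_rot: [-3.135, -0.197, 0.0]
ft_force: [1.0, 0.0, 0.2]
grip_width: 1.001
```

Call:
arm_command(
  motion=[
    [[14, -38, 0], [0, 0, 0], 0],
    [[14, -38, 0], [0, 0, 0], 0],
    [[14, -38, 0], [0, 0, 0], 0],
    [[14, -38, 0], [0, 0, 0], 0],
    [[14, -38, 0], [0, 0, 0], 0],
    [[14, -38, 0], [0, 0, 0], 0],
    [[14, -38, 0], [0, 0, 0], 0],
    [[14, -38, 0], [0, 0, 0], 0],
  ],
)

```text
time: 1.48
position: [0.4571, -0.1209, 0.2365]
tool_rot: [3.135, 0.197, -0.0]
ft_force: [1.4, 0.1, 0.3]
grip_width: 0.999
```

Call:
arm_command(
  motion=[
    [[13, -37, 0], [0, 0, 0], 0.8],
    [[13, -37, 0], [0, 0, 0], 0.8],
    [[13, -37, 0], [0, 0, 0], 0.8],
    [[13, -37, 0], [0, 0, 0], 0.8],
    [[0, 0, 0], [0, 0, 0], 0.8],
    [[0, 0, 0], [0, 0, 0], 0.8],
  ],
)

```text
time: 1.98
position: [0.4901, 0.0332, 0.2365]
tool_rot: [-3.134, -0.207, 0.0]
ft_force: [0.6, -0.2, -0.3]
grip_width: 0.63
```

Run:
```python
from h import *
st=ctrl.get_state();print(st['time'],st['position'],st['tool_rot'],st['grip_width'])
im,d=optics.get_image('wrist');cv2.imwrite('pics/w1.png',im);np.save('w1.npy',d)
m,W=pose('wrist',st);np.save('w1W.npy',W)
print(np.array(m['mount']).round(4).tolist(), m['distortion'])
```

```text
1.9833 [0.49013344 0.03324898 0.23648236] [-3.13446547e+00 -2.06919092e-01  1.94775385e-04] 0.6300301834034825
[[0.0001, -0.9635, -0.2676, 0.0717], [1.0, -0.0006, 0.0025, 0.0006], [-0.0025, -0.2676, 0.9635, -0.1489], [0.0, 0.0, 0.0, 1.0]] [0.01661199 0.         0.         0.         0.        ]
```

View pics/w1.png

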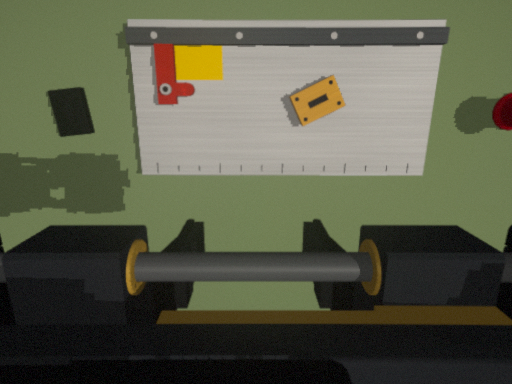

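The wrist view shows the whole jig. The plate is at about (318,100), the yellow patch at (199,62), the stop at (166,74) and the rail at row ~36.

Run:
```python
from h import *
im=cv2.imread('pics/w1.png')
a=cv2.resize(im[65:135,275:360],None,fx=8,fy=8,interpolation=cv2.INTER_CUBIC)
cv2.imwrite('pics/w1a.png',a)
a=cv2.resize(im[15:115,120:250],None,fx=6,fy=6,interpolation=cv2.INTER_CUBIC)
cv2.imwrite('pics/w1b.png',a)
d=np.load('w1.npy');m=optics.camera_model('wrist');W=np.load('w1W.npy')
def zz(u,v):
    r=rays(m,W,[(u,v)])[0];return (W[:3,3]+r*d[v,u])[2]
for n,p in dict(jig=(250,120),jig2=(380,80),rail=(200,36),plate=(332,97),red=(166,70),bench=(250,200),yel=(200,60)).items(): print(n,round(zz(*p),4))
# rail inner edge per column by gradient
g=cv2.cvtColor(im,cv2.COLOR_BGR2GRAY).astype(float)
P=[]
for u in list(range(230,430,4)):
    c=g[38:54,u];k=np.argmax(np.diff(c));P.append((u,38+k+.5))
P=np.array(P);print(P[::8].tolist())
w=onplane(m,W,P,.012);f=np.polyfit(w[:,1],w[:,0],1);print('rail as at z.012',f,np.std(w[:,0]-np.polyval(f,w[:,1])))
w=onplane(m,W,P,.020);f=np.polyfit(w[:,1],w[:,0],1);print('rail as at z.020',f)
```

```text
jig 0.0135
jig2 0.0127
rail 0.021
plate 0.0248
red 0.021
bench 0.0013
yel 0.014
[[230.0, 45.5], [262.0, 44.5], [294.0, 46.5], [326.0, 45.5], [358.0, 45.5], [390.0, 44.5], [422.0, 44.5]]
rail as at z.012 [-0.13474859  0.62583227] 0.0005841030383734074
rail as at z.020 [-0.13474859  0.62457182]
```

View pics/w1a.png

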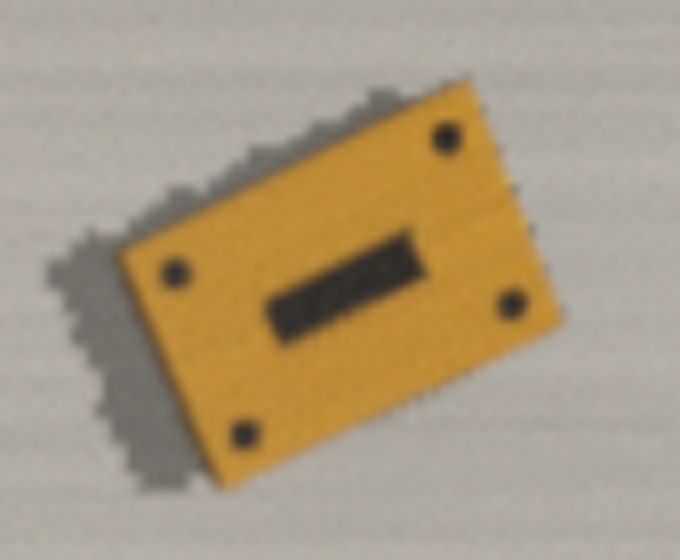

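View pics/w1b.png

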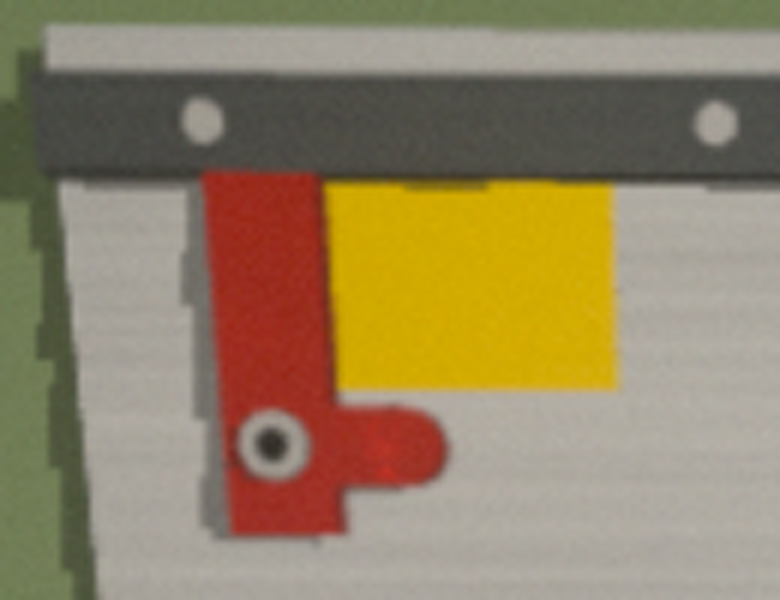

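```bash
cat >> h.py <<'E'
YAW=0.1335
dx=np.array([np.cos(YAW),np.sin(YAW)]);dy=np.array([-dx[1],dx[0]])
RO=np.array([0.62565,0.0])  # rail face point
def rf(P): # world->rail frame: x (0 at rail face, neg inside), y along
    P=np.atleast_2d(P)[:,:2]-RO; return np.c_[P@dx,P@dy]
E
python3 - <<'E'
from h import *
m=optics.camera_model('wrist');W=np.load('w1W.npy')
z=lambda L,x0,y0,s:[(x0+(a+.5)/s-.5,y0+(b+.5)/s-.5) for a,b in L]
P=rf(onplane(m,W,z([(468,80),(565,322),(222,490),(122,255)],275,65,8),.024))*1000
print('plate',P.round(1).tolist(),P.mean(0)); e=P[3]-P[0];print('yaw',np.arctan2(-e[0],e[1]),[np.linalg.norm(P[i]-P[i-1]).round(1) for i in range(4)])
print('yellow',(rf(onplane(m,W,z([(325,183),(612,183),(618,388),(338,388)],120,15,6),.012))*1000).round(1).tolist())
print('red stop face top',(rf(onplane(m,W,z([(320,175),(332,400),(205,175),(447,445)],120,15,6),.020))*1000).round(1).tolist())
print('rail edge top/bot',(rf(onplane(m,W,z([(700,172)],120,15,6),.02))*1000).round(1),(rf(onplane(m,W,z([(700,181),(325,181)],120,15,6),.012))*1000).round(1))
st=ctrl.get_state();print('tcp',rf(st['position'][None])*1000, 2*np.arctan(st['tool_rot'][1]/st['tool_rot'][0]))
T=np.array(m['mount']); # fingers depth
d=np.load('w1.npy')
for v,u in [(250,195),(250,320),(230,190),(225,195),(225,312),(300,185)]:
    r=cv2.undistortPoints(np.array([[[u,v]]],float),K(m),np.array(m['distortion'])).ravel()
    p=T@np.r_[r[0]*d[v,u],r[1]*d[v,u],d[v,u],1];print(u,v,(p[:3]*1000).round(1))
E
```

```text
plate [[-30.4, -36.9], [-61.9, -52.5], [-84.6, -6.0], [-52.8, 9.1]] [-57.41468069 -21.61033078]
yaw 0.45403589255590615 [np.float64(51.2), np.float64(35.2), np.float64(51.8), np.float64(35.2)]
yellow [[0.9, 135.7], [1.0, 83.7], [-34.1, 83.6], [-34.1, 135.9]]
red stop face top [[0.9, 134.7], [-36.7, 135.3], [0.9, 155.0], [-44.5, 114.7]]
rail edge top/bot [[ 1.5 67.3]] [[  1.3  67.7]
 [  1.2 135.7]]
tcp [[-130.31966893   48.62210149]] 0.12795376469038297
195 250 [  3.6 -26.8 -12. ]
320 250 [  8.3  30.6 -21.6]
190 230 [  8.9 -31.1  -0.4]
195 225 [  7.8 -30.3   9.2]
312 225 [ 8.1 32.5  8.1]
185 300 [ -6.9 -27.2 -36.1]
```

Call:
arm_command(
  motion=[
    [[10, 36, 0], [0, 0, 0], 0.8],
    [[10, 36, 0], [0, 0, 0], 0.8],
    [[0, 0, 40], [0, 0, 0], 0.8],
    [[0, 0, 40], [0, 0, 0], 0.8],
    [[0, 0, 40], [0, 0, 0], 0.8],
    [[0, 0, 40], [0, 0, 0], 0.8],
    [[0, 0, 36], [0, 0, 0], 0.8],
    [[0, 0, 0], [0, 0, 0], 0.8],
  ],
)

```text
time: 2.7
position: [0.5124, -0.0406, 0.0334]
tool_rot: [-3.133, -0.193, 0.022]
ft_force: [-1.5, -0.9, -0.7]
grip_width: 0.204
```

```bash
cat > s.py <<'E'
from h import *
import sys
st=ctrl.get_state();print(st['time'],'tcp mm',(rf(st['position'][None])*1000).round(1),(st['position'][2]*1000).round(1),'yaw',2*np.arctan2(st['tool_rot'][1],st['tool_rot'][0]),'ft',st['ft_force'].round(1),st['grip_width'],st['tool_rot'].round(3))
for n in sys.argv[2:]:
    im,d=optics.get_image(n);f=f'{n}_{sys.argv[1]}';cv2.imwrite(f'pics/{f}.png',im);np.save(f+'.npy',d);np.save(f+'W.npy',pose(n,st)[1])
    if n=='scene': im=cv2.resize(im[110:300,120:400],None,fx=2.8,fy=2.8,interpolation=cv2.INTER_CUBIC); cv2.imwrite(f'pics/{f}z.png',im)
E
python3 s.py 2 wrist scene
```

```text
2.7 tcp mm [[-117.7  -25.1]] 33.4 yaw -6.160446437984258 ft [-1.5 -0.9 -0.7] 0.20366354303022327 [-3.133 -0.193  0.022]
```

View pics/scene_2z.png

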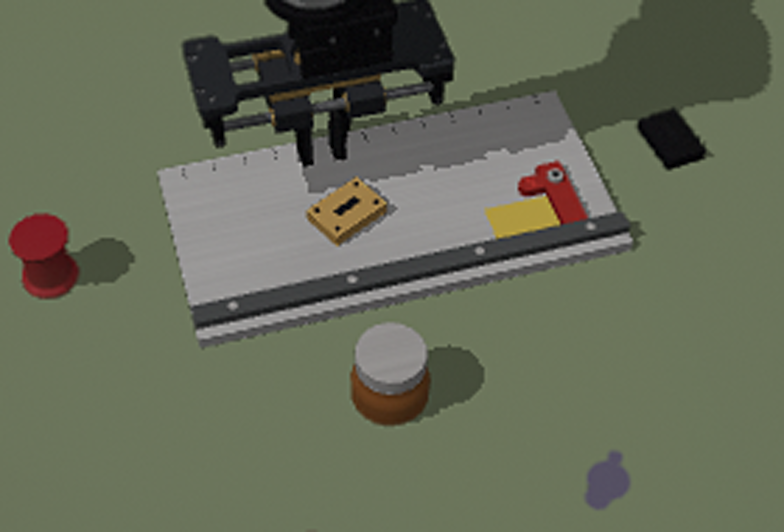

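View pics/wrist_2.png

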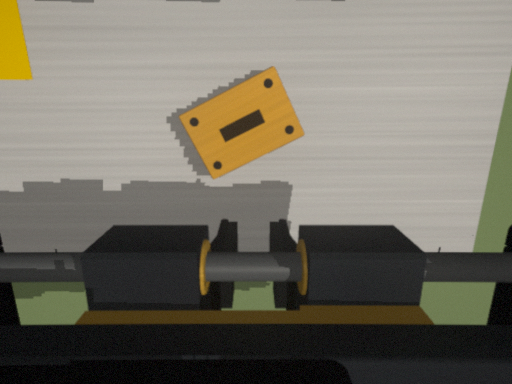

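The plate's near corner at (213,178) lines up with the left finger, and the wrist view shows the tips clear of it. The arm is still settling.

Call:
arm_command(
  motion=[
    [[0, 0, 0], [0, 0, 0], 0.8],
    [[0, 0, 0], [0, 0, 0], 0.8],
    [[0, 0, 0], [0, 0, 0], 0.8],
  ],
)

```text
time: 3.05
position: [0.5211, -0.039, 0.0431]
tool_rot: [3.134, 0.197, 0.007]
ft_force: [-0.6, -0.5, 0.0]
grip_width: 0.2
```

```bash
python3 s.py 3
```

```text
3.05 tcp mm [[-108.8  -24.7]] 43.1 yaw 0.1254541441564995 ft [-0.6 -0.5  0. ] 0.19999239528413829 [3.134 0.197 0.007]
```

Call:
arm_command(
  motion=[
    [[0, 0, 6.5], [0, 0, -0.5], 0.8],
    [[0, 0, 6.5], [0, 0, 0], 0.8],
    [[3, 0, 0], [0, 0, 0], 0.8],
    [[5, 0, 0], [0, 0, 0], 0.8],
    [[5, 0, 0], [0, 0, 0], 0.8],
    [[4, 0, 0], [0, 0, 0], 0.8],
    [[4, 0, 0], [0, 0, 0], 0.8],
    [[3, 0, 0], [0, 0, 0], 0.8],
  ],
)

```text
time: 3.72
position: [0.5435, -0.035, 0.0275]
tool_rot: [-3.134, -0.212, -0.0]
ft_force: [-0.6, 1.1, -0.2]
grip_width: 0.205
```

```bash
python3 s.py 4 wrist
```

```text
3.7167 tcp mm [[-86.1 -23.7]] 27.5 yaw -6.1482605616000505 ft [-0.6  1.1 -0.2] 0.20467432987207188 [-3.134 -0.212 -0.   ]
```

View pics/wrist_4.png

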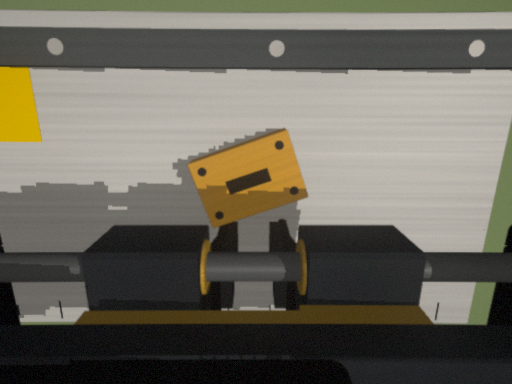

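Contact is made: the plate is rotating clockwise, and its rail-side edge is still well below the rail edge (row ~68). I'll raise the tool slightly and continue.

Call:
arm_command(
  motion=[
    [[3, 0, -1.5], [0, 0, 0], 0.8],
    [[4, 0, 0], [0, 0, 0], 0.8],
    [[4, 0, 0], [0, 0, 0], 0.8],
    [[4, 0, 0], [0, 0, 0], 0.8],
    [[4, 0, 0], [0, 0, 0], 0.8],
    [[3, 0, 0], [0, 0, 0], 0.8],
    [[3, 0, 0], [0, 0, 0], 0.8],
    [[2, 0, 0], [0, 0, 0], 0.8],
  ],
)

```text
time: 4.43
position: [0.57, -0.0317, 0.029]
tool_rot: [3.134, 0.211, -0.0]
ft_force: [-0.4, -0.1, 0.9]
grip_width: 0.199
```

```bash
python3 s.py 5 wrist
```

```text
4.4333 tcp mm [[-59.4 -24. ]] 29.0 yaw 0.13453240021142845 ft [-0.4 -0.1  0.9] 0.1992821587225978 [ 3.134  0.211 -0.   ]
```

View pics/wrist_5.png

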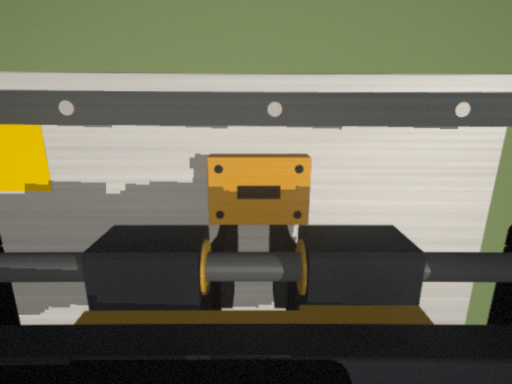

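The plate now lies parallel to the rail, spanning columns 208–310. The gap to the rail runs from row 155 to row 126, about 15 mm.

Call:
arm_command(
  motion=[
    [[3, 0, 0], [0, 0, 0], 0.8],
    [[3, 0, 0], [0, 0, 0], 0.8],
    [[3, 0, 0], [0, 0, 0], 0.8],
    [[2, 0, 0], [0, 0, 0], 0.8],
    [[2, 0, 0], [0, 0, 0], 0.8],
    [[1, 0, 0], [0, 0, 0], 0.8],
    [[0, 0, 0], [0, 0, 0], 0.8],
  ],
)

```text
time: 5.07
position: [0.5839, -0.0297, 0.0291]
tool_rot: [3.134, 0.211, 0.001]
ft_force: [-0.5, -0.2, 0.1]
grip_width: 0.199
```

```bash
python3 s.py 6 wrist
```

```text
5.0667 tcp mm [[-45.3 -23.9]] 29.1 yaw 0.13468235385461008 ft [-0.5 -0.2  0.1] 0.19937195817231512 [3.134e+00 2.110e-01 1.000e-03]
```

View pics/wrist_6.png

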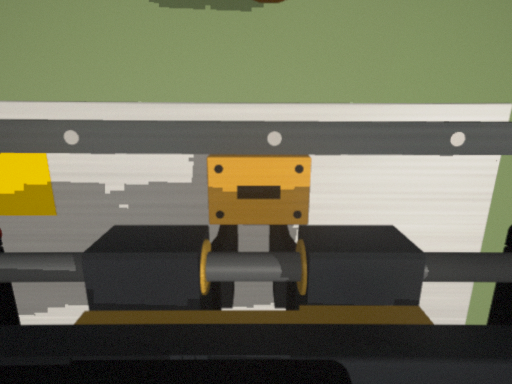

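Row 155 of the plate is almost at the rail (about row 153), and there is no contact force yet. I'll inch in.

Call:
arm_command(
  motion=[
    [[0.5, 0, 0], [0, 0, 0], 0.8],
    [[0.5, 0, 0], [0, 0, 0], 0.8],
    [[0, 0, 0], [0, 0, 0], 0.8],
  ],
)

```text
time: 5.37
position: [0.5844, -0.0297, 0.029]
tool_rot: [3.134, 0.211, -0.0]
ft_force: [-1.0, 0.1, 1.0]
grip_width: 0.198
```

Call:
arm_command(
  motion=[
    [[0.5, 0, 0], [0, 0, 0], 0.8],
    [[0.5, 0, 0], [0, 0, 0], 0.8],
    [[0, 0, 0], [0, 0, 0], 0.8],
  ],
)

```text
time: 5.62
position: [0.5846, -0.0296, 0.0289]
tool_rot: [3.134, 0.211, -0.003]
ft_force: [-4.6, -0.6, 3.1]
grip_width: 0.201
```

Call:
arm_command(
  motion=[
    [[1, 0, 0], [0, 0, 0], 0.8],
    [[0, 0, 0], [0, 0, 0], 0.8],
    [[0, 0, 0], [0, 0, 0], 0.8],
  ],
)

```text
time: 5.87
position: [0.5847, -0.0296, 0.0288]
tool_rot: [3.134, 0.211, -0.007]
ft_force: [-6.9, -0.3, 6.4]
grip_width: 0.202
```

```bash
python3 s.py 7 wrist
python3 - <<'E'
import cv2
im=cv2.imread('pics/wrist_7.png')[130:230,190:330]
cv2.imwrite('pics/w7z.png',cv2.resize(im,None,fx=5.5,fy=5.5,interpolation=cv2.INTER_CUBIC))
E
```

```text
5.8667 tcp mm [[-44.6 -23.9]] 28.8 yaw 0.1345011437131656 ft [-6.9 -0.3  6.4] 0.20232538175551443 [ 3.134  0.211 -0.007]
```

View pics/w7z.png

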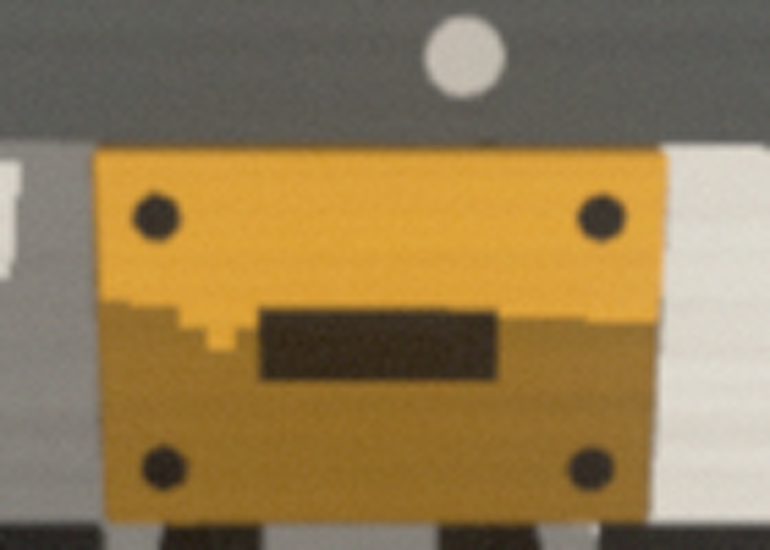

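The plate's rail-side edge is hard against the rail along its full length, with about 7 N of contact force.

Run:
```python
from h import *
m=optics.camera_model('wrist');W=np.load('wrist_7W.npy')
z=lambda L:[(190+(a+.5)/5.5-.5,130+(b+.5)/5.5-.5) for a,b in L]
P=rf(onplane(m,W,z([(94,148),(666,148),(650,523),(104,523)]),.024))*1000
print(P.round(1).tolist(),P.mean(0))
```

```text
[[1.1, -1.9], [1.2, -53.1], [-34.9, -53.4], [-34.9, -1.5]] [-16.85519719 -27.47943782]
```

Call:
arm_command(
  motion=[
    [[-6, 0, 0], [0, 0, 0], 0.8],
    [[-15, 0, 0], [0, 0, 0], 0.8],
    [[0, 0, -20], [0, 0, 0], 1],
    [[0, 0, -20], [0, 0, 0], 1],
    [[10, 30, 0], [0, 0, 0], 1],
    [[15, 29, 0], [0, 0, 0], 1],
    [[0, 0, 0], [0, 0, -7], 1],
    [[0, 0, 0], [0, 0, -7], 1],
  ],
)

```text
time: 6.58
position: [0.6, -0.0902, 0.0693]
tool_rot: [3.083, 0.594, 0.005]
ft_force: [-1.0, 0.3, -0.8]
grip_width: 0.007
```

Call:
arm_command(
  motion=[
    [[0, 0, 0], [0, 0, -7], 1],
    [[0, 0, 0], [0, 0, -7], 1],
    [[0, 0, 0], [0, 0, -7], 1],
    [[0, 0, 0], [0, 0, -7], 1],
    [[0, 0, 0], [0, 0, -7], 1],
    [[0, 0, 0], [0, 0, -7], 1],
    [[0, 0, 0], [0, 0, -7], 1],
    [[0, 0, 0], [0, 0, -7], 1],
  ],
)

```text
time: 7.25
position: [0.5992, -0.0873, 0.0692]
tool_rot: [2.439, 1.977, 0.003]
ft_force: [-0.5, 0.5, -0.6]
grip_width: 0.003
```

Call:
arm_command(
  motion=[
    [[0, 0, 0], [0, 0, -7], 1],
    [[0, 0, 0], [0, 0, -7], 1],
    [[0, 0, 0], [0, 0, -6], 1],
    [[0, 0, 0], [0, 0, 0], 1],
    [[0, 0, 0], [0, 0, 0], 1],
  ],
)

```text
time: 7.67
position: [0.5988, -0.0874, 0.0691]
tool_rot: [2.07, 2.362, 0.002]
ft_force: [0.8, -1.5, 0.0]
grip_width: 0.005
```

```bash
python3 s.py 8 wrist
```

```text
7.6667 tcp mm [[-38.2 -83.1]] 69.1 yaw 1.702223442091717 ft [ 0.8 -1.5  0. ] 0.0054646150650129064 [2.070e+00 2.362e+00 2.000e-03]
```

View pics/wrist_8.png

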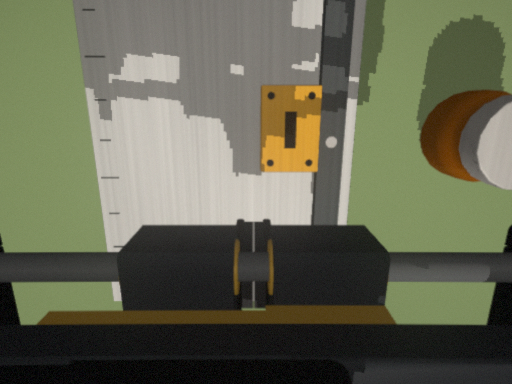

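The plate (columns 262–322, rows 85–172) is still against the rail, and the shut fingertips span only about 18 mm. I'll open them slightly for a wider push face.

Call:
arm_command(
  motion=[
    [[0, 20, 0], [0, 0, -0.15], 0.85],
    [[0, 0, 0], [0, 0, 0], 0.85],
    [[0, 0, 15], [0, 0, 0], 0.85],
    [[0, 0, 15], [0, 0, 0], 0.85],
    [[0, 0, 9], [0, 0, 0], 0.85],
    [[0, 0, 0], [0, 0, 0], 0.85],
    [[0, 0, 0], [0, 0, 0], 0.85],
  ],
)

```text
time: 8.3
position: [0.6169, -0.0846, 0.0285]
tool_rot: [-2.063, -2.367, 0.002]
ft_force: [-0.3, 0.9, -0.5]
grip_width: 0.148
```

```bash
python3 s.py 9 wrist
```

```text
8.3 tcp mm [[-19.9 -82.7]] 28.5 yaw -4.575312321765539 ft [-0.3  0.9 -0.5] 0.14839403417393884 [-2.063e+00 -2.367e+00  2.000e-03]
```

View pics/wrist_9.png

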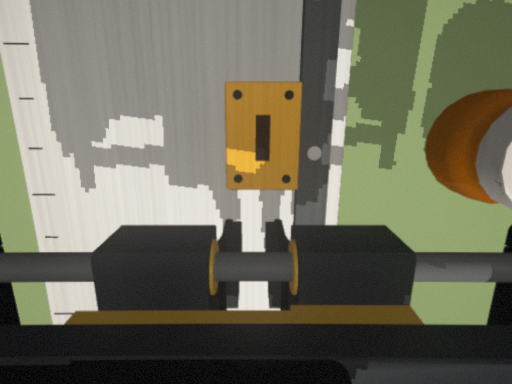

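Call:
arm_command(
  motion=[
    [[7, 0, 0], [0, 0, 0], 0.85],
    [[7, 0, 0], [0, 0, 0], 0.85],
    [[3, 0, 0], [0, 0, 0], 0.85],
    [[3, 0, 0], [0, 0, 0], 0.85],
    [[3, 0.1, 0], [0, 0, 0], 0.85],
    [[3, 0.1, 0], [0, 0, 0], 0.85],
    [[4, 0.1, 0], [0, 0, 0], 0.85],
    [[3, 0.1, 0], [0, 0, 0], 0.85],
  ],
)

```text
time: 9.02
position: [0.614, -0.0519, 0.0301]
tool_rot: [2.064, 2.368, -0.001]
ft_force: [0.1, -2.5, 1.2]
grip_width: 0.147
```

```bash
python3 s.py 10 wrist
```

```text
9.0167 tcp mm [[-18.4 -49.9]] 30.1 yaw 1.7077421254221252 ft [ 0.1 -2.5  1.2] 0.147347502645619 [ 2.064e+00  2.368e+00 -1.000e-03]
```

View pics/wrist_10.png

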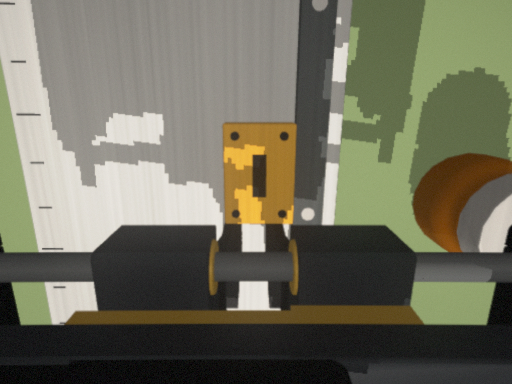

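The plate is still tight to the rail (right edge at column 295) and squarely pushed.

Call:
arm_command(
  motion=[
    [[4, 0.1, 0], [0, 0, 0], 0.85],
    [[5, 0.1, 0], [0, 0, 0], 0.85],
    [[5, 0.1, 0], [0, 0, 0], 0.85],
    [[5, 0.1, 0], [0, 0, 0], 0.85],
    [[5, 0.1, 0], [0, 0, 0], 0.85],
    [[5, 0.1, 0], [0, 0, 0], 0.85],
    [[5, 0.1, 0], [0, 0, 0], 0.85],
    [[4, 0.1, 0], [0, 0, 0], 0.85],
  ],
)

```text
time: 9.73
position: [0.6096, -0.013, 0.03]
tool_rot: [-2.063, -2.369, -0.001]
ft_force: [-0.9, -1.1, -0.8]
grip_width: 0.15
```

```bash
python3 s.py 11 wrist
```

```text
9.7333 tcp mm [[-17.7 -10.7]] 30.0 yaw -4.574454391889075 ft [-0.9 -1.1 -0.8] 0.15032841029497584 [-2.063e+00 -2.369e+00 -1.000e-03]
```

View pics/wrist_11.png

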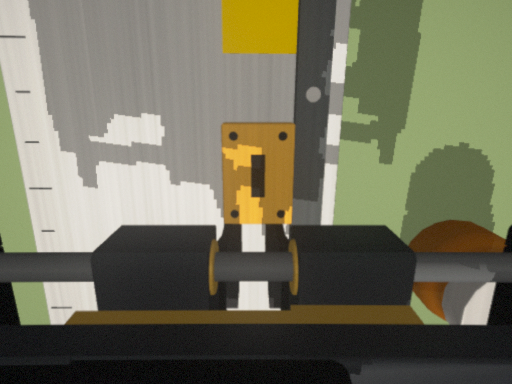

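Call:
arm_command(
  motion=[
    [[4, 0, 0], [0, 0, 0], 0.85],
    [[5, 0, 0], [0, 0, 0], 0.85],
    [[5, 0.1, 0], [0, 0, 0], 0.85],
    [[5, 0, 0], [0, 0, 0], 0.85],
    [[5, 0.1, 0], [0, 0, 0], 0.85],
    [[5, 0, 0], [0, 0, 0], 0.85],
    [[4, 0.1, 0], [0, 0, 0], 0.85],
    [[3, 0, 0], [0, 0, 0], 0.85],
  ],
)

```text
time: 10.45
position: [0.605, 0.0224, 0.0301]
tool_rot: [2.063, 2.369, 0.0]
ft_force: [0.4, -0.5, -0.5]
grip_width: 0.153
```

```bash
python3 s.py 12 wrist scene
```

```text
10.45 tcp mm [[-17.5  25. ]] 30.1 yaw 1.7086945781375609 ft [ 0.4 -0.5 -0.5] 0.15349756739487747 [2.063 2.369 0.   ]
```

View pics/wrist_12.png

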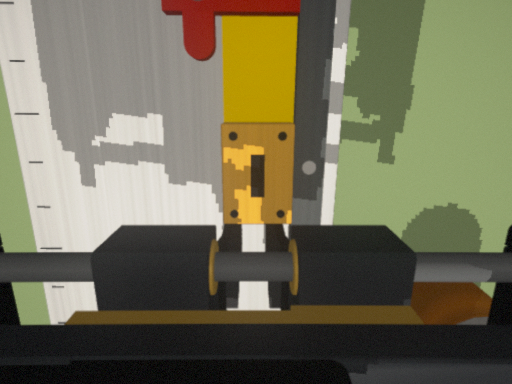

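View pics/scene_12z.png

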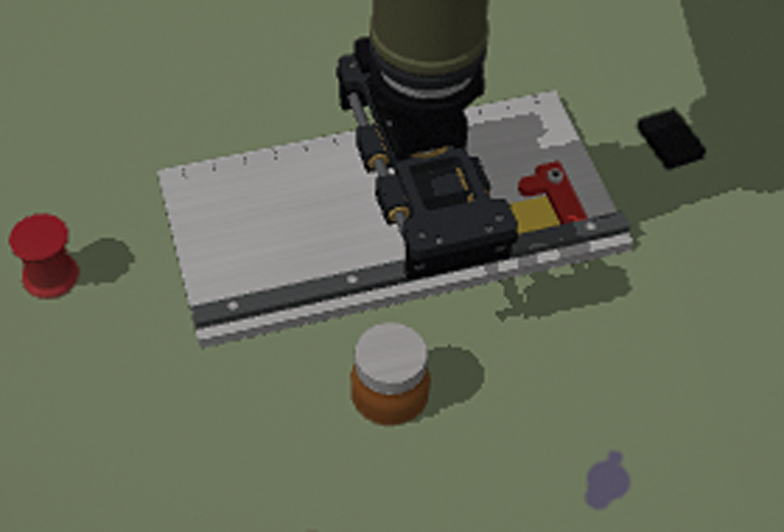

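The plate lines up with the patch (columns 222–294), about 55 mm short of the stop. I'll measure its gap to the rail and to the stop.

Run:
```python
import cv2
for n in (9,12):
    im=cv2.imread(f'pics/wrist_{n}.png')[70:230,210:310]
    cv2.imwrite(f'pics/w{n}z.png',cv2.resize(im,None,fx=5,fy=5,interpolation=cv2.INTER_CUBIC)[:, :])
a=cv2.imread('pics/w9z.png')[:600];b=cv2.imread('pics/w12z.png')[200:]
cv2.imwrite('pics/cmp.png',cv2.resize(cv2.hconcat([a[:600],b[:600]]),None,fx=.8,fy=.8) )
```

```text
(no output)
```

View pics/cmp.png

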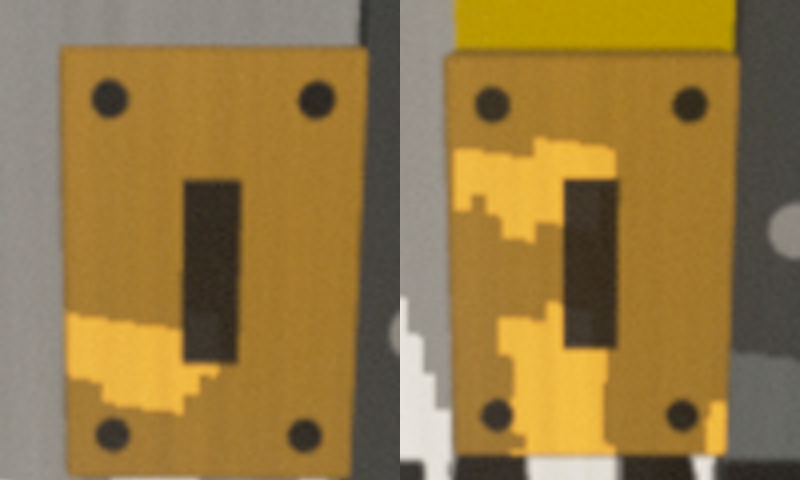

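The right long edge touches the rail with no visible gap. Continuing.

Call:
arm_command(
  motion=[
    [[4, 0, 0], [0, 0, 0], 0.85],
    [[5, 0.1, 0], [0, 0, 0], 0.85],
    [[5, 0, 0], [0, 0, 0], 0.85],
    [[5, 0.1, 0], [0, 0, 0], 0.85],
    [[5, 0, 0], [0, 0, 0], 0.85],
    [[5, 0.1, 0], [0, 0, 0], 0.85],
    [[4, 0, 0], [0, 0, 0], 0.85],
    [[3, 0, 0], [0, 0, 0], 0.85],
  ],
)

```text
time: 11.22
position: [0.6003, 0.0581, 0.03]
tool_rot: [-2.063, -2.369, -0.0]
ft_force: [-0.1, -0.5, -0.5]
grip_width: 0.152
```

```bash
python3 s.py 13 wrist
```

```text
11.2167 tcp mm [[-17.4  61. ]] 30.0 yaw -4.57439236567424 ft [-0.1 -0.5 -0.5] 0.15221220005475275 [-2.063 -2.369 -0.   ]
```

View pics/wrist_13.png

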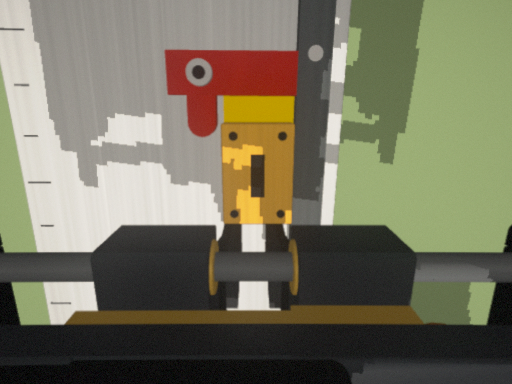

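The plate has entered the pocket, with its left edge (column 222) clear of the lip (column 217). About 13 mm remains to the stop.

Call:
arm_command(
  motion=[
    [[2, 0, 0], [0, 0, 0], 0.85],
    [[2, 0, 0], [0, 0, 0], 0.85],
    [[2, 0, 0], [0, 0, 0], 0.85],
    [[2, 0, 0], [0, 0, 0], 0.85],
    [[1, 0, 0], [0, 0, 0], 0.85],
    [[0, 0, 0], [0, 0, 0], 0.85],
  ],
)

```text
time: 11.77
position: [0.5991, 0.0666, 0.03]
tool_rot: [-2.063, -2.369, -0.0]
ft_force: [-0.7, 0.2, 0.0]
grip_width: 0.151
```

Call:
arm_command(
  motion=[
    [[0.7, 0, 0], [0, 0, 0], 0.85],
    [[0.7, 0, 0], [0, 0, 0], 0.85],
    [[0, 0, 0], [0, 0, 0], 0.85],
  ],
)

```text
time: 12.02
position: [0.599, 0.0677, 0.03]
tool_rot: [2.064, 2.369, -0.0]
ft_force: [0.5, 0.8, -0.2]
grip_width: 0.149
```

```bash
python3 s.py 14 wrist
```

```text
12.0167 tcp mm [[-17.4  70.6]] 30.0 yaw 1.7080710808008854 ft [ 0.5  0.8 -0.2] 0.14877593552800134 [ 2.064  2.369 -0.   ]
```

View pics/wrist_14.png

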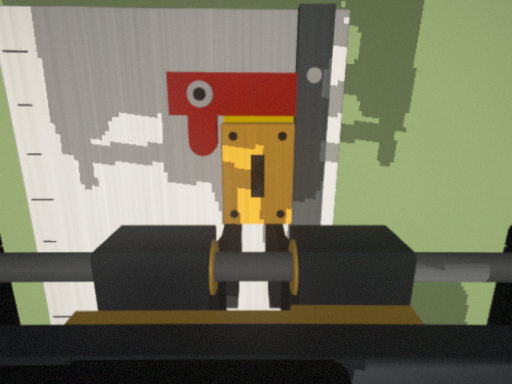

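A strip of about 3 mm remains (rows 116–123).

Call:
arm_command(
  motion=[
    [[0.8, 0, 0], [0, 0, 0], 0.85],
    [[0.8, 0, 0], [0, 0, 0], 0.85],
    [[0.8, 0, 0], [0, 0, 0], 0.85],
    [[0, 0, 0], [0, 0, 0], 0.85],
  ],
)

```text
time: 12.4
position: [0.5986, 0.0703, 0.03]
tool_rot: [-2.063, -2.369, -0.0]
ft_force: [0.3, -1.1, -0.3]
grip_width: 0.15
```

Call:
arm_command(
  motion=[
    [[0.8, 0, 0], [0, 0, 0], 0.85],
    [[0.6, 0, 0], [0, 0, 0], 0.85],
    [[0, 0, 0], [0, 0, 0], 0.85],
  ],
)

```text
time: 12.65
position: [0.5985, 0.0709, 0.03]
tool_rot: [2.064, 2.368, -0.001]
ft_force: [0.0, -2.0, 0.3]
grip_width: 0.148
```

Call:
arm_command(
  motion=[
    [[1, 0, 0], [0, 0, 0], 0.85],
    [[0.5, 0, 0], [0, 0, 0], 0.85],
    [[0, 0, 0], [0, 0, 0], 0.85],
  ],
)

```text
time: 12.9
position: [0.5985, 0.071, 0.03]
tool_rot: [2.064, 2.366, -0.003]
ft_force: [0.3, -4.7, 1.6]
grip_width: 0.149
```

```bash
python3 s.py 15 wrist;python3 - <<'E'
import cv2
im=cv2.imread('pics/wrist_15.png')[70:230,150:340]
cv2.imwrite('pics/w15z.png',cv2.resize(im,None,fx=3.7,fy=3.7,interpolation=cv2.INTER_CUBIC))
E
```

```text
12.9 tcp mm [[-17.5  74. ]] 30.0 yaw 1.7070022291446316 ft [ 0.3 -4.7  1.6] 0.1489806426705763 [ 2.064  2.366 -0.003]
```

View pics/w15z.png

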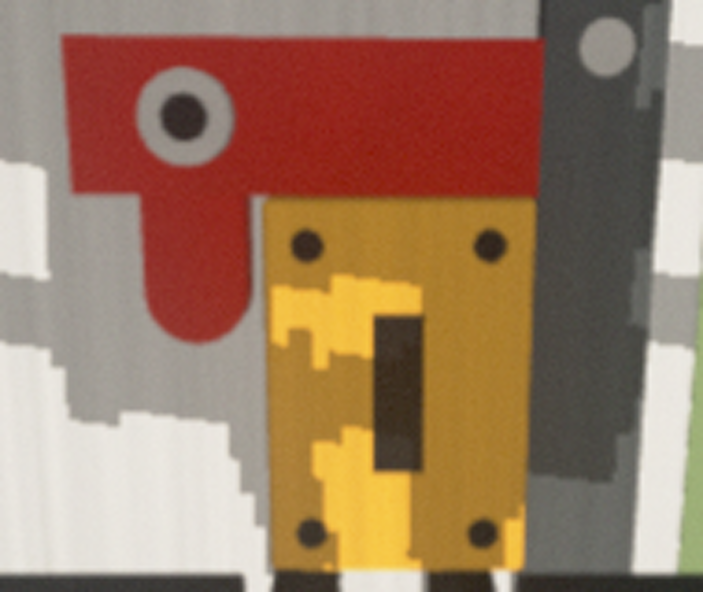

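The plate is flush with the stop along its full width and tight to the rail. I'll withdraw and check.

Call:
arm_command(
  motion=[
    [[-4, 0, 0], [0, 0, 0], 0.85],
    [[-14, 0, 0], [0, 0, 0], 0.85],
    [[-10, 0, -20], [0, 0, 0], 0.85],
    [[0, 0, -35], [0, 0, 0], 0.85],
    [[0, 0, -35], [0, 0, 0], 0.85],
    [[0, 0, 0], [0, 0, 0], 0.85],
    [[0, 0, 0], [0, 0, 0], 0.85],
  ],
)

```text
time: 13.53
position: [0.6039, 0.0453, 0.1224]
tool_rot: [2.062, 2.366, 0.006]
ft_force: [-0.5, 0.1, -0.8]
grip_width: 0.153
```

```bash
python3 s.py 16 wrist;python3 - <<'E'
import cv2
im=cv2.imread('pics/wrist_16.png')
cv2.imwrite('pics/w16z.png',cv2.resize(im[20:220,180:330],None,fx=3,fy=3,interpolation=cv2.INTER_CUBIC))
E
```

```text
13.5333 tcp mm [[-15.6  47.8]] 122.4 yaw 1.7078085174755282 ft [-0.5  0.1 -0.8] 0.15331757193844595 [2.062 2.366 0.006]
```

View pics/w16z.png

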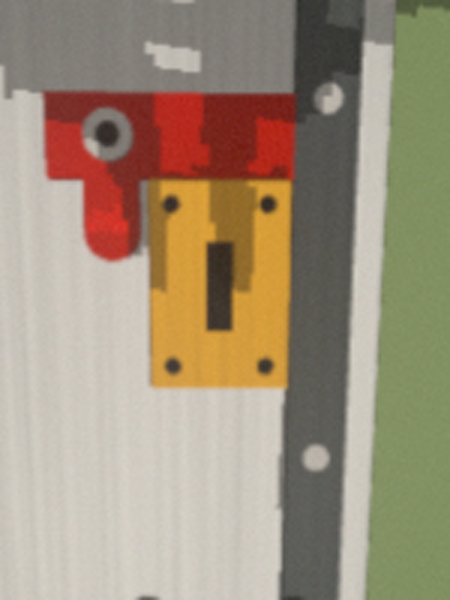

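No gap shows at the stop (row ~180) or at the rail. I'll check this numerically and look at the bystanders.

Run:
```python
from h import *
m=optics.camera_model('wrist');W=np.load('wrist_16W.npy')
z=lambda L:[(180+(a+.5)/3-.5,20+(b+.5)/3-.5) for a,b in L]
P=rf(onplane(m,W,z([(148,181),(291,180),(287,387),(151,387)]),.024))*1000
print('plate',P.round(1).tolist(),P.mean(0).round(1),'yaw err',np.arctan2(-(P[1]-P[2])[0],(P[1]-P[2])[1]).round(3))
print('rail .020/.012',(rf(onplane(m,W,z([(296,70),(281,560)]),.020))*1000).round(1).tolist(),(rf(onplane(m,W,z([(296,70),(281,560)]),.012))*1000).round(1).tolist())
print('stop',(rf(onplane(m,W,z([(48,180),(293,180)]),.020))*1000).round(1).tolist())
for n in('top','scene'):
    im,_=optics.get_image(n);cv2.imwrite(f'pics/{n}_17.png',im)
    a=cv2.imread(f'pics/{n}0.png');d=cv2.absdiff(a,im).max(2)
    for nm,(u,v,r) in (dict(jar=(268,145,13),spool=(367,200,13),spare=(161,230,14)) if n=='top' else dict(jar=(259,243,18),spool=(136,201,16),spare=(360,159,14))).items():
        print(n,nm,d[v-r:v+r,u-r:u+r].mean().round(1),(d[v-r:v+r,u-r:u+r]>40).sum())
```

```text
plate [[-34.7, 135.1], [0.7, 135.5], [0.9, 84.1], [-34.8, 84.0]] [-17.  109.7] yaw err 0.004
rail .020/.012 [[1.6, 161.0], [0.6, 34.9]] [[2.2, 162.3], [1.2, 32.1]]
stop [[-60.1, 135.5], [1.5, 135.7]]
top jar 17.7 0
top spool 16.9 0
top spare 21.1 11
scene jar 9.0 0
scene spool 8.8 0
scene spare 16.4 0
```

View pics/scene_17.png

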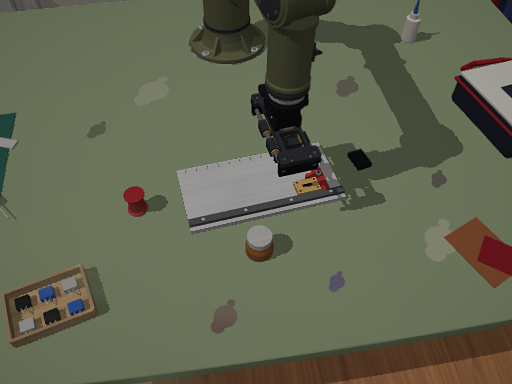

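The numbers put the plate within 0.7 mm of flush everywhere. I'll do one subpixel check of its angle to the rail and its gap.

Run:
```python
from h import *
m=optics.camera_model('wrist');W=np.load('wrist_16W.npy')
im=cv2.imread('pics/wrist_16.png').astype(float)
sat=cv2.GaussianBlur(im[:,:,2]-im[:,:,0],(0,0),.7); g=cv2.GaussianBlur(im.mean(2),(0,0),.7)
def cross(l,u0):
    k=np.abs(np.diff(l)); i=int(k.argmax()); w=k[max(0,i-2):i+3]; return u0+.5+(np.arange(max(0,i-2),max(0,i-2)+len(w))*w).sum()/w.sum()
A=np.array([(cross(sat[v,265:290],265),v) for v in range(86,145)])
L=np.array([(cross(sat[v,222:240],222),v) for v in range(110,145)])
B=np.array([(cross(g[v,262:290],262),v) for v in range(155,205)])
F=np.array([(u,20+0) for u in []])
def fit(px,z,n):
    w=rf(onplane(m,W,px,z))*1000
    for _ in range(3):
        f=np.polyfit(w[:,1],w[:,0],1);r=w[:,0]-np.polyval(f,w[:,1]);w=w[abs(r)<max(.3,2*r.std())]
    print(n,'slope',f[0].round(4),'x at 84,110,135',np.polyval(f,[84,110,135]).round(2),r.std().round(2))
fit(A,.024,'plate right');fit(L,.024,'plate left');fit(B,.020,'rail@20');fit(B,.012,'rail@12')
```

```text
plate right slope -0.0004 x at 84,110,135 [0.87 0.86 0.85] 0.08
plate left slope 0.0011 x at 84,110,135 [-34.73 -34.7  -34.68] 0.05
rail@20 slope -0.0117 x at 84,110,135 [-0.31 -0.61 -0.9 ] 0.25
rail@12 slope -0.0117 x at 84,110,135 [ 0.23 -0.07 -0.36] 0.26
```

```bash
python3 -c "
from bench import ctrl
print(ctrl.close_job(), ctrl.get_state()['time'])"
```

```text
the job is handed in; nothing more can be done
the job is handed in; nothing more can be done
```

The brass plate is in the red corner pocket, flush against the rail and the stop, and I have handed the job in. The arm took about 13.5 s, and the hand is about 90 mm above the jig.

- **To the rail:** I pushed the plate with two spread fingertips. It turned square and lay flat against the rail about 135 mm short of the stop, with about 7 N of contact force.
- **Into the pocket:** I pushed on its short end and slid it along the rail until it reached the stop, with about 5 N of contact force. The wrist pictures along the way showed it tight to the rail throughout. I then backed straight off and lifted the hand.

**Last checks:**
- **Plate position:** The last picture shows no gap. The plate measured parallel to the rail line found earlier to about 0.001 rad. It is within about 0.7 mm of the rail and 0.6 mm of the stop, which is within measuring error.
- **Disagreement:** A sub-pixel fit of the bare rail edge in that last picture put the rail 0.01 rad off in angle and up to 1.8 mm off in position. I put that down to shadow on the rail, because it does not match the earlier fits or the contact when I pressed the plate on.
- **Bystanders:** The jar, the spool and the spare plate look unmoved in both fixed cameras. The only change was a few pixels around the spare plate in the top view, which I take to be the arm's shadow but did not check further.

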